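# Trip the hidden latch of a buckle store with a release pin

## Robot

A 6-joint arm with a two-finger parallel gripper is mounted at the origin on a cart in front of the work surface, level with it; the furniture and walls round the work are solid. World frame = base frame: x ahead of the robot, y to its left, z up, the work surface at z = 0. Lengths are in m, angles in rad, forces in N, time in s.
With the tool pointing down it reaches from about 0.375 to 0.975 m from the base axis. Payload 3.8 kg.
Tool frame: the origin (TCP) lies midway between the tips of the shut fingers; the grasp point (between the pads) lies 19 mm behind it; z points along the fingers, y is the direction in which the jaws open and shut (so a half turn about z gives the same grasp; the last joint's range is limited). The gripper opens to 85 mm and grips with 20 to 120 N. Pads are 22 mm wide; open, the fingers measure 114 mm over their backs; the gripper's body (76 mm by 85 mm) begins 54 mm behind the grasp point. The pads swing forward as they close: fully open they stand 13 mm farther back than shut.
Start: joints at [1.178, 0.264, 1.604, -0, 1.274, -0.037], TCP at [0.235, 0.633, 0.209] pointing down, gripper open.
Joint ranges: [-2.63, 2.63], [-0.94, 2.18], [0.31, 2.57], [-1.31, 4.45], [0, 2.66], [-2.55, 2.55]. Speed limits (rad/s): [2.57, 2.57, 3.14, 3.14, 3.14, 3.14].

## Interface

Orientations are given as a rotation vector (axis times angle).
In Python, from workcell import bot gives the robot as it stands.
- The arm moves only by the tool drive_tool, never from a script. Its argument "deltas" is a list of rows, each an object with "hand": the opening, from 0 (shut) to 1 (fully open); "offset": the shift along the world's x, y, z in cm, a list of three; "angular": the turn, a rotation vector about the world's x, y, z in degrees, a list of three. A call has 1 to 8 rows; each row is the pose to reach, as a shift and turn from the pose commanded when the call began; what a row does not reach only later rows make up. A row lasts 1/8 s, in which the tool goes at most 62.5 mm and 10.7 degrees, less where a joint would pass 70% of its speed; a pose out of reach is approached as far as the arm can. A call with a gripper value outside its range is refused whole. The fingers move at their own pace and stop on an object; "force" is the grip in N (left out, the last holds). Time passes only in rows, so rows that repeat a pose let the fingers close. It gives the time, the measured TCP pose, the force and the opening at its end, in the units of the state.
- bot.read_state(): the state, without advancing time (a new reading comes with each control period).
- bot.read_camera(name): name is "scene" or "side" or "wrist"; returns a dict with "frame" (384x512x3 uint8, blue, green, red), "mtx" (3x3 intrinsics, pixels), "k1" (the pictures are not rectified: a ray, as slopes to the right and down, at radius r is drawn at 1 + k1 r^2 times it, then the intrinsics apply), "R" (3x3) and "t" (3): a world point X has camera coordinates R X + t. Camera axes: x right, y down, z forward; pixel columns grow to the right and rows downward; lengths in m; the calibration is good to about 2 mm. A picture is of the moment at which its call begins. There is no depth.
- bot.finish_job(): hands the job in, once; it reports no verdict.
The state is a dict: "time": time; "q": joint angles; "joint_vel": joint speeds; "joint_torque": joint torques, N m; "tool_pos": TCP position; "tcp_rot": TCP orientation; "wrist_force": force on the tool from outside, world axes, zero at the start; "torque": the same for the moment, N m; "width": opening from 0.0 (shut) to 1.0 (fully open).
Only numpy, scipy, OpenCV 4.12 (cv2) and the standard library are available. Lean on these libraries where they do the work, as an engineer would, in place of code of your own. Each camera call takes 0.05 s, during which the arm holds its last target. There are 200 camera calls.

## Task

The spring tray of the grey buckle store is latched shut. Take the release pin out of its wooden rest, hold it by its handle (lay it down and take it again for that), reach straight in through the small hole in the front of the store and push the hidden latch back until the tray springs out fully on the left side. Then draw the pin out and leave it lying flat on the table, with the round tin and the awl left where they stand.

Things in the scene. Friction and masses are not known exactly. Their poses are not given: they have to be found in the camera images.
- pin: release pin, 160 mm long: square light-wood handle 28 x 28 x 80 mm with a brass ferrule, and a round steel shank 8 mm thick and 80 mm long; 0.09 kg. Origin on its axis where handle and shank meet; +x along the shank towards the tip, so the handle reaches from x = 0 to -80 mm; the centre of mass is about 12 mm back in the handle. Lying on the table its axis is 14 mm up.
- pin_tip (a point): tip of the pin's shank, on the axis, 80 mm from the pin's origin
- rest: fixed wooden rest, a trough 110 mm long (x), 54 mm wide, 58 mm high; origin at the centre of its underside, +x towards its open end. Inside it is 34 mm wide with its floor 22 mm up, open above and at the +x end, so the pin lifts straight up. The handle and the first 20 mm of the shank lie down between the walls, which stand 8 mm higher than the handle and leave no room for fingers; 60 mm of shank stick out of the open end with the axis 36 mm above the table
- store: buckle store, a fixed grey sheet-steel box 90 mm deep (x), 120 mm wide (y), 95 mm high; origin at the centre of its underside; its front looks along its own -x, towards the robot; the tray leaves on its +y side (left as seen from the robot) and needs 70 mm free there
- access_hole (a point): centre of the mouth of the hole in the store's front, 20 mm in diameter through a 5 mm plate, 66 mm above the table, axes as the store's (reach in along +x). The flat face of the latch (30 mm wide, 26 mm high) stands 48 mm behind the outside of the front plate
- latch (a joint): hidden spring latch: metres it is pushed back (along the store's +x), 0 to 0.016; spring force 2.5 N at 0 rising to 6.5 N at the stop; the tray is freed at about 0.006 (tip 54 mm in), the stop is at 0.016 (tip 64 mm in). It springs back when let go
- tray (a joint): spring tray: metres it stands out of the store's left side, 0 shut to 0.070 fully out; its spring throws it out in about half a second once freed and keeps it out
- round_tin: bystander: round tin with a yellow lid, 65 mm across, 31 mm high; origin at the centre of its underside
- awl: bystander: awl with a wooden handle, 155 mm long, 26 mm thick, lying; origin at the centre of its underside

How it is judged:
By the outcome, as a careful person would: the job done as asked, in the order asked, and still so for the second after the job is handed in, with the robot touching nothing.
It also fails if it takes over 54 s, if anything falls off the work surface, if the arm or the gripper's body presses on something with over 40 N, if the wrist force passes 120 N, or if a joint passes its speed limit or range.

## Working session

There is one attempt and no reset: what is moved stays moved. The work goes in short steps, Python scripts to look and compute and a tool call to move; the robot and the scene stay as the last step left them, time stands still between calls to the robot, and variables do not carry over. Pictures are saved under pics/ and viewed, about 8 in all and at most 12, crops included, and the job is handed in when it is done.

Besides the shell and the picture viewer there is one more tool, called after ">>>" as name(argument=value, ...) on one line, values as JSON. drive_tool: Moves the arm, as the interface text tells. Its arguments: {"type":"object","properties":{"deltas":{"type":"array"},"force":{"type":"number"}},"required":["deltas"]}

```bash
mkdir -p pics; ls; cat > h.py <<'E'
import numpy as np, cv2
from workcell import bot
def cam(n):
    c=bot.read_camera(n); return c
def ray(c,u,v):
    K=np.array(c["mtx"]);R=np.array(c["R"]);t=np.array(c["t"])
    d=np.array([(u-K[0,2])/K[0,0],(v-K[1,2])/K[1,1]]);s=d.copy()
    for _ in range(20): s=d/(1+c["k1"]*(s@s))
    return -R.T@t, R.T@np.array([s[0],s[1],1])
def onz(c,u,v,z):
    o,d=ray(c,u,v); return o+d*(z-o[2])/d[2]
def tri(c1,p1,c2,p2):
    o1,d1=ray(c1,*p1);o2,d2=ray(c2,*p2)
    A=np.c_[d1,-d2];s=np.linalg.lstsq(A,o2-o1,rcond=None)[0]
    a=o1+s[0]*d1;b=o2+s[1]*d2;return (a+b)/2,np.linalg.norm(a-b)
def proj(c,X):
    p=np.array(c["R"])@np.array(X)+np.array(c["t"]);s=p[:2]/p[2];s=s*(1+c["k1"]*(s@s))
    K=np.array(c["mtx"]);return K[:2,:2]@s+K[:2,2]
E
python3 - <<'E'
from h import *
s=bot.read_state();print({k:np.round(v,3) for k,v in s.items()})
fs={n:cam(n) for n in("scene","side","wrist")}
import pickle;pickle.dump(fs,open("c0.pkl","wb"))
for n,c in fs.items():print(n,(-np.array(c["R"]).T@np.array(c["t"])).round(3),np.array(c["R"])[2].round(2));cv2.imwrite(f"pics/{n}0.png",c["frame"])
cv2.imwrite("pics/ss0.png",cv2.resize(fs["scene"]["frame"],(784,588)))
E
```

```text
pics
{'time': np.float64(0.0), 'q': array([ 1.178,  0.265,  1.605,  0.   ,  1.274, -0.037]), 'joint_vel': array([-0.   , -0.001, -0.   , -0.001,  0.   , -0.002]), 'joint_torque': array([-1.0000e-03, -5.1512e+01, -3.6731e+01,  0.0000e+00,  1.3000e-02,
       -0.0000e+00]), 'tool_pos': array([0.235, 0.632, 0.208]), 'tcp_rot': array([-5.560e-01, -3.092e+00,  3.000e-03]), 'wrist_force': array([-0.495,  0.851, -0.363]), 'torque': array([0.024, 0.005, 0.015]), 'width': np.float64(0.994)}
scene [-0.056 -0.395  0.903] [ 0.51  0.43 -0.74]
side [ 0.102 -0.696  0.626] [ 0.39  0.75 -0.54]
wrist [0.164 0.659 0.373] [ 0.27 -0.1  -0.96]
```

View pics/scene0.png

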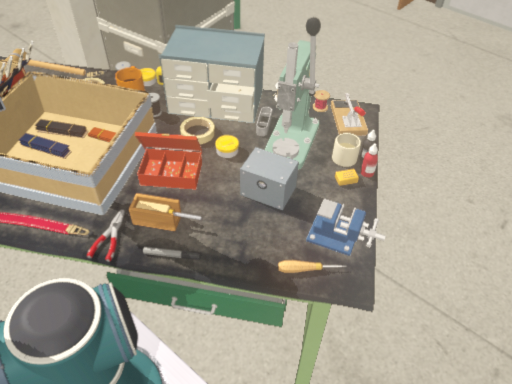

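View pics/side0.png

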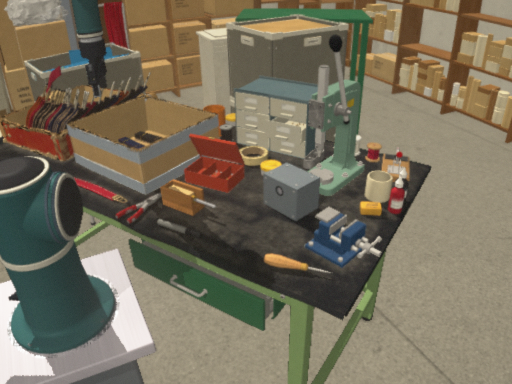

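The scene view shows the store at about (270,178) with its hole near (262,184). The rest and pin are at (157,212) with the shank tip near (200,217), the tin is at (227,146) and the awl at (310,267). I'll enlarge both views next.

```bash
python3 - <<'E'
from h import *
import pickle
fs=pickle.load(open("c0.pkl","rb"))
a=fs["scene"]["frame"][120:240,120:320];b=fs["side"]["frame"][145:245,140:340]
im=np.vstack([cv2.resize(a,None,fx=3,fy=3,interpolation=cv2.INTER_CUBIC)[:300*1+60],cv2.resize(b,None,fx=3,fy=3,interpolation=cv2.INTER_CUBIC)[60:300]])
print(im.shape);cv2.imwrite("pics/crop1.png",im)
E
```

```text
(600, 600, 3)
```

View pics/crop1.png

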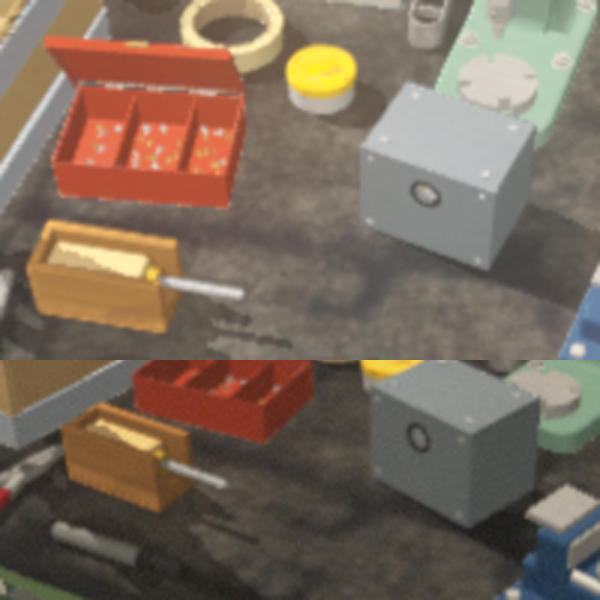

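```bash
python3 - <<'E'
from h import *
import pickle
fs=pickle.load(open("c0.pkl","rb"));S,D=fs["scene"],fs["side"]
a=lambda x,y:(120+x/3-.33,120+y/3-.33); b=lambda x,y:(140+x/3-.33,165+(y-360)/3-.33)
for n,p,q in [("hole",(426,193),(418,437)),("tip",(243,294),(227,486)),("ferr",(155,274),(162,456)),("FL top",(361,145),(371,393)),("FR top",(488,190),(470,444)),("FR bot",(486,268),(470,524)),("BR top",(537,123),(538,402))]:
    X,e=tri(S,a(*p),D,b(*q));print(n,X.round(4),round(e,4))
for n,p,z in [("FLt",(361,145),.095),("FRt",(488,190),.095),("BRt",(537,123),.095),("BLt",(413,85),.095),("FLb",(366,222),0),("FRb",(486,268),0),("tip",(243,294),.036),("ferr",(155,274),.036),("hole",(426,193),.066),("tin",(322,70),.031),
 ("rest top BL",(49,221),.058),("rest top BR",(180,240),.058),("rest FR top",(165,283),.058),("rest FL top",(30,268),.058),("FRbot",(165,330),0),("red R front",(228,207),0),("redRtop",(243,117),.03)]:
    print(n,onz(S,*a(*p),z).round(4))
for n,p,z in [("FLt",(371,393),.095),("FRt",(470,444),.095),("BRt",(538,402),.095),("tip",(227,486),.036),("ferr",(162,456),.036),("hole",(418,437),.066)]:
    print("side",n,onz(D,*b(*p),z).round(4))
print("awl",[onz(S,*p,.013).round(3) for p in [(280,266),(322,267),(345,267)]], "greytool",[onz(S,*p,.01).round(3) for p in [(145,250),(181,255)]],"pliers",[onz(S,*p,.01).round(3) for p in [(122,213),(115,257),(90,255)]])
print("tray box R edge",[onz(S,*p,.0).round(3) for p in [(135,160),(105,215)]],"vise",[onz(S,*p,.05).round(3) for p in [(318,205),(308,240),(380,237)]],"table front",[onz(S,*p,0).round(3) for p in [(30,255),(300,292)]])
print("press lever",[onz(S,*p,0.02).round(3) for p in [(270,155),(300,165)]])
E
```

```text
hole [0.5736 0.1094 0.0615] 0.0009
tip [0.4146 0.1657 0.0285] 0.0002
ferr [0.3783 0.2288 0.0357] 0.0
FL top [0.565  0.1759 0.077 ] 0.0055
FR top [0.6029 0.069  0.0686] 0.0043
FR bot [ 0.5934  0.0546 -0.0058] 0.0034
BR top [0.679  0.0786 0.0843] 0.0051
FLt [0.5548 0.1643 0.095 ]
FRt [0.5847 0.0548 0.095 ]
BRt [0.6727 0.073  0.095 ]
BLt [0.6389 0.1806 0.095 ]
FLb [0.5586 0.1625 0.    ]
FRb [0.5873 0.0515 0.    ]
tip [0.4107 0.1609 0.036 ]
ferr [0.3781 0.2286 0.036 ]
hole [0.5707 0.1068 0.066 ]
tin [0.6528 0.3027 0.031 ]
rest top BL [0.3479 0.3187 0.058 ]
rest top BR [0.4047 0.2246 0.058 ]
rest FR top [0.3661 0.2001 0.058 ]
rest FL top [0.3056 0.2905 0.058 ]
FRbot [0.3612 0.204  0.    ]
red R front [0.4909 0.2644 0.    ]
redRtop [0.5594 0.3124 0.03  ]
side FLt [0.5463 0.1451 0.095 ]
side FRt [0.5764 0.0313 0.095 ]
side BRt [0.6641 0.0615 0.095 ]
side tip [0.4105 0.1548 0.036 ]
side ferr [0.3781 0.2283 0.036 ]
side hole [0.5693 0.1026 0.066 ]
awl [array([ 0.443, -0.059,  0.013]), array([ 0.504, -0.132,  0.013]), array([ 0.539, -0.171,  0.013])] greytool [array([0.27 , 0.204, 0.01 ]), array([0.316, 0.132, 0.01 ])] pliers [array([0.305, 0.333, 0.01 ]), array([0.211, 0.24 , 0.01 ]), array([0.177, 0.287, 0.01 ])]
tray box R edge [array([0.455, 0.468, 0.   ]), array([0.277, 0.368, 0.   ])] vise [array([ 0.621, -0.031,  0.05 ]), array([ 0.519, -0.076,  0.05 ]), array([ 0.637, -0.195,  0.05 ])] table front [array([0.086, 0.398, 0.   ]), array([ 0.426, -0.13 , -0.   ])]
press lever [array([0.705, 0.189, 0.02 ]), array([0.729, 0.103, 0.02 ])]
```

The measurements fit. The store is yawed about 13° with its hole at about (0.570, 0.106), and the pin shank in the rest points at about -64°. I'll move above the shank and look with the wrist camera.

>>> drive_tool(deltas=[{"hand":1,"offset":[1.5,-5,3],"angular":[0,0,-6]},{"hand":1,"offset":[3.5,-10,4],"angular":[0,0,-12]},{"hand":1,"offset":[5.5,-15,4],"angular":[0,0,-18]},{"hand":1,"offset":[7.5,-20.5,4],"angular":[0,0,-24]},{"hand":0.8,"offset":[9.5,-26,4],"angular":[0,0,-30]},{"hand":0.6,"offset":[11.5,-32,3],"angular":[0,0,-36]},{"hand":0.5,"offset":[14,-38,1],"angular":[0,0,-42]},{"hand":0.5,"offset":[16,-44,-2],"angular":[0,0,-44]}])

```text
time: 1.15
tool_pos: [0.392, 0.2036, 0.1957]
tcp_rot: [1.675, 2.656, 0.003]
wrist_force: [1.6, -0.8, -1.1]
width: 0.499
```

>>> drive_tool(deltas=[{"hand":0.5,"offset":[0,0,0],"angular":[0,0,0]},{"hand":0.5,"offset":[0,0,0],"angular":[0,0,0]}])

```text
time: 1.4
tool_pos: [0.3909, 0.2052, 0.1954]
tcp_rot: [-1.675, -2.657, -0.001]
wrist_force: [-0.2, 0.1, 0.5]
width: 0.504
```

```bash
python3 - <<'E'
from h import *
s=bot.read_state();print({k:np.round(v,3) for k,v in s.items() if k in("time","q","tool_pos","tcp_rot","width")})
c=cam("wrist");import pickle;pickle.dump(c,open("w1.pkl","wb"));cv2.imwrite("pics/w1.png",c["frame"])
for n,X in [("ferr",(.378,.2285,.036)),("tip",(.4106,.158,.036)),("hole",(.570,.106,.066))]:print(n,proj(c,X))
E
```

```text
{'time': np.float64(1.4), 'q': array([ 4.260e-01, -1.820e-01,  2.093e+00,  1.000e-03,  1.230e+00,
       -2.000e-02]), 'tool_pos': array([0.391, 0.205, 0.195]), 'tcp_rot': array([-1.675e+00, -2.657e+00, -1.000e-03]), 'width': np.float64(0.504)}
ferr [250.18087797 136.66357219]
tip [249.27350162 213.01051392]
hole [367.45104248 328.90305843]
```

View pics/w1.png

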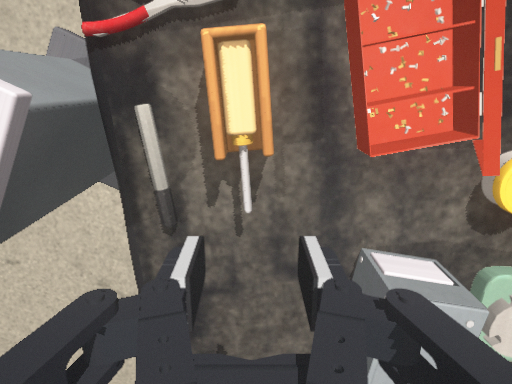

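The wrist view shows the rest and pin clearly, with the shank running from about (244,150) to the tip at (248,211).

```bash
python3 - <<'E'
from h import *
import pickle
c=pickle.load(open("w1.pkl","rb"))
t=onz(c,248.3,211,.036);f=onz(c,244.5,150,.036);b=onz(c,239,88,.050)
print(t,f,b,np.degrees(np.arctan2(*(t-f)[1::-1])),np.degrees(np.arctan2(*(t-b)[1::-1])),np.linalg.norm((t-f)[:2]))
# handle by mask
hsv=cv2.cvtColor(c["frame"],cv2.COLOR_BGR2HSV)
m=((hsv[...,2]>190)&(hsv[...,1]>60)&(hsv[...,1]<150)).astype(np.uint8);m[:,:210]=0;m[:,270:]=0;m[160:]=0
m=cv2.morphologyEx(m,cv2.MORPH_OPEN,np.ones((7,7)))
q=cv2.minAreaRect(np.argwhere(m)[:,::-1].astype(np.float32));print(q)
B=cv2.boxPoints(q);print([onz(c,*p,.05).round(4) for p in B])
shank=[(v,np.argwhere((c["frame"][v,235:262].min(1)>140))[:,0].mean()+235) for v in range(155,210,5)];print(np.round(shank,1))
for n,(u,v) in {"rest":(213.5,158)}.items(): print(onz(c,u,v,.058))
for u,v in [(220,158),(270,154),(268,26),(203,30)]: print("rest top",onz(c,u,v,.058).round(4))
E
```

```text
[0.408769   0.15954672 0.036     ] [0.37858851 0.21457751 0.036     ] [0.35007973 0.26446822 0.05      ] -61.25835325120775 -60.77893712338069 0.0627634443141976
((242.5, 78.5), (109.0, 45.0), 90.0)
[array([0.3146, 0.3035, 0.05  ]), array([0.3482, 0.3196, 0.05  ]), array([0.3878, 0.2392, 0.05  ]), array([0.351 , 0.2216, 0.05  ])]
[[155.  243.5]
 [160.  243.5]
 [165.  244. ]
 [170.  244.5]
 [175.  245. ]
 [180.  245.5]
 [185.  245.5]
 [190.  246. ]
 [195.  246.5]
 [200.  247. ]
 [205.  247.5]]
[0.35503787 0.19986056 0.058     ]
rest top [0.3603 0.2024 0.058 ]
rest top [0.3994 0.2251 0.058 ]
rest top [0.3512 0.3181 0.058 ]
rest top [0.3051 0.2928 0.058 ]
```

>>> drive_tool(deltas=[{"hand":0.5,"offset":[0,-0.7,-5],"angular":[0,0,3.5]},{"hand":0.5,"offset":[0,-1.4,-10],"angular":[0,0,3.5]},{"hand":0.5,"offset":[0,-1.4,-12],"angular":[0,0,3.5]},{"hand":0.5,"offset":[0,-1.4,-12],"angular":[0,0,3.5]}], force=80)

```text
time: 1.95
tool_pos: [0.3893, 0.1921, 0.0742]
tcp_rot: [-1.587, -2.709, 0.004]
wrist_force: [0.1, 0.4, 1.2]
width: 0.499
```

```bash
python3 - <<'E'
from h import *
c=cam("wrist");cv2.imwrite("pics/w2.png",c["frame"]);s=bot.read_state();print(s["tool_pos"],s["tcp_rot"])
from scipy.spatial.transform import Rotation as Ro
R=Ro.from_rotvec(s["tcp_rot"]).as_matrix();print(R.round(3))
t=np.array(s["tool_pos"])
for d in(-.0,):print("tcp",proj(c,t),"shank axis exp", proj(c,(.3894,.1945,.036)),proj(c,(.4088,.1595,.036)))
g=c["frame"];print([(v,(np.argwhere(g[v,225:275].min(1)>140)[:,0]+225).tolist()) for v in range(150,300,15)])
E
```

```text
[0.39075285 0.19249717 0.07569937] [-1.58827070e+00 -2.71020166e+00  1.02277629e-04]
[[-0.489  0.872 -0.   ]
 [ 0.872  0.489  0.   ]
 [ 0.    -0.    -1.   ]]
tcp [255.36716868 234.56032447] shank axis exp [254.48724472 204.38689079] [254.03593439 260.97725415]
[(150, []), (165, []), (180, [247, 248, 249, 250, 251, 252, 253, 254, 255, 256, 257, 258]), (195, [247, 248, 249, 250, 251, 252, 253, 254, 255, 256, 257, 258]), (210, [247, 248, 249, 250, 251, 252, 253, 254, 255, 256, 257, 258]), (225, [248, 249, 250, 251, 252, 253, 254, 255, 256, 257, 258]), (240, [248, 249, 250, 251, 252, 253, 254, 255, 256, 257, 258]), (255, [248, 249, 250, 251, 252, 253, 254, 255, 256, 257, 258, 259]), (270, []), (285, [])]
```

View pics/w2.png

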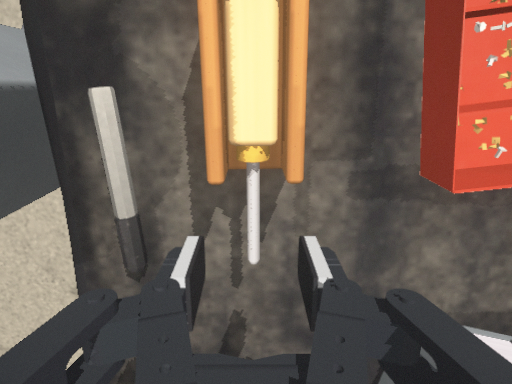

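The shank is centred between the jaws and parallel to them (tip at (254,261), rest end at row ~182). Next I descend, close and lift.

>>> drive_tool(deltas=[{"hand":0.5,"offset":[0,0,-3],"angular":[0,0,0]},{"hand":0.5,"offset":[0,0,-4.9],"angular":[0,0,0]},{"hand":0.3,"offset":[0,0,-4.9],"angular":[0,0,0]},{"hand":0,"offset":[0,0,-4.9],"angular":[0,0,0]},{"hand":0,"offset":[0,0,-4.9],"angular":[0,0,0]},{"hand":0,"offset":[0,0,-4.9],"angular":[0,0,0]},{"hand":0,"offset":[0,0,-4.9],"angular":[0,0,0]},{"hand":0,"offset":[0,0,-4.9],"angular":[0,0,0]}], force=90)

```text
time: 3.0
tool_pos: [0.3909, 0.1911, 0.0265]
tcp_rot: [1.592, 2.708, 0.0]
wrist_force: [-0.2, -0.5, -0.2]
width: 0.0
```

```bash
python3 - <<'E'
from h import *
c=cam("wrist");cv2.imwrite("pics/w3.png",c["frame"][100:384,100:412]);s=bot.read_state();print(s["width"],s["time"],s["wrist_force"])
E
```

```text
-0.0001952629103839102 3.05 [ 0.29500712 -0.66326918  0.22914721]
```

View pics/w3.png

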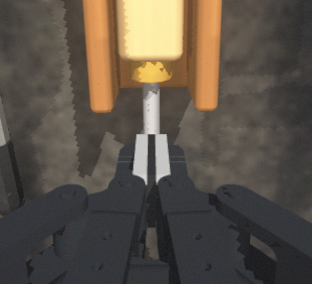

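The width reads shut, which I wouldn't expect with an 8 mm shank between the pads. I'll lift 2 cm to test the grip.

>>> drive_tool(deltas=[{"hand":0,"offset":[0,0,0.7],"angular":[0,0,0]},{"hand":0,"offset":[0,0,1.4],"angular":[0,0,0]},{"hand":0,"offset":[0,0,2],"angular":[0,0,0]},{"hand":0,"offset":[0,0,2],"angular":[0,0,0]}])

```text
time: 3.55
tool_pos: [0.3917, 0.1914, 0.0473]
tcp_rot: [1.591, 2.708, 0.002]
wrist_force: [0.1, -0.0, 0.4]
width: 0.001
```

```bash
python3 - <<'E'
from h import *
c=cam("wrist");a=c["frame"][60:360,130:380]
s=cam("side");b=cv2.resize(s["frame"][160:235,150:250],None,fx=4,fy=4)
cv2.imwrite("pics/w4.png",np.hstack([a,b]));st=bot.read_state();print(st["width"],st["time"],st["wrist_force"],st["tool_pos"])
E
```

```text
-0.00541012054411226 3.65 [-0.4071046  -0.56974419  0.10747848] [0.39097044 0.19116209 0.0465506 ]
```

View pics/w4.png

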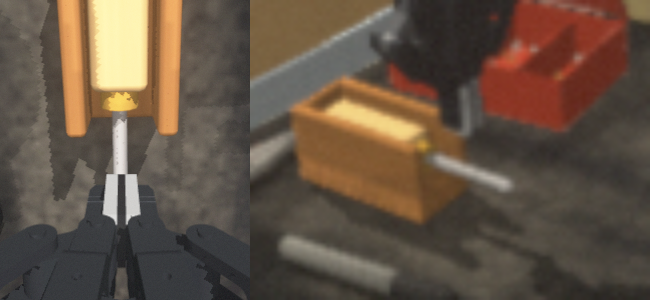

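Not gripped: the fingers shut above the shank, and the handle is still in the rest. I'll check the true fingertip position by triangulating it from the scene and side views.

```bash
python3 - <<'E'
from h import *
import pickle
s=cam("side");S=cam("scene");w=cam("wrist");st=bot.read_state();T=np.array(st["tool_pos"]);print(T)
pickle.dump((S,s,w),open("c5.pkl","wb"))
for n,c in(("side",s),("scene",S),("wrist",w)):print(n,proj(c,T),proj(c,T+[0,0,.019]),proj(c,(.4088,.1595,.036)))
print(w["mtx"],w["k1"],(np.array(w["R"])@T+w["t"]))
a=cv2.resize(s["frame"][160:235,150:250],None,fx=4,fy=4,interpolation=cv2.INTER_CUBIC);b=cv2.resize(S["frame"][165:240,130:230],None,fx=4,fy=4,interpolation=cv2.INTER_CUBIC)
cv2.imwrite("pics/c5.png",np.hstack([a,b]))
E
```

```text
[0.39062378 0.19104223 0.0461303 ]
side [202.69390267 198.77158801] [202.05522619 192.57086311] [214.01449711 205.96455267]
scene [185.4547595  213.27708212] [184.71859668 208.06223524] [200.52800327 218.43014957]
wrist [252.49348611 232.70196314] [252.65030882 249.56250818] [253.26894454 282.45572241]
[[341.34811177   0.         251.08151867]
 [  0.         341.34811177 187.65473907]
 [  0.           0.           1.        ]] 0.018329005670594443 [0.00074405 0.02373802 0.17993373]
```

View pics/c5.png

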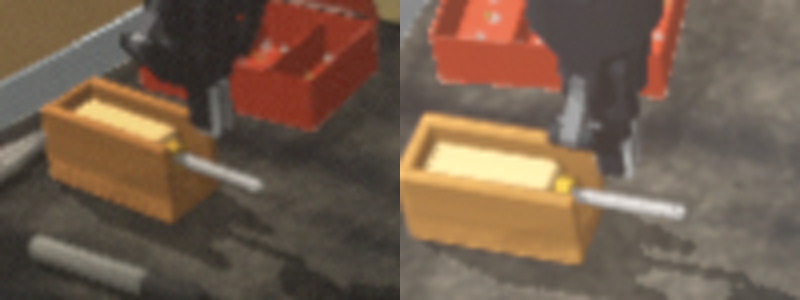

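In the side and scene views the shut fingertips appear about 15 mm higher than the reported TCP: side (204,194) against a prediction of (203,199). That explains why they closed over the shank. I'll open, go lower (reported z of about 13 mm, still clear of the table either way) and close again.

>>> drive_tool(deltas=[{"hand":0.5,"offset":[0,0,0],"angular":[0,0,0]},{"hand":0.5,"offset":[0,0,0],"angular":[0,0,0]},{"hand":0.5,"offset":[0,0,-1.5],"angular":[0,0,0]},{"hand":0.5,"offset":[0,0,-3.3],"angular":[0,0,0]},{"hand":0,"offset":[0,0,-3.3],"angular":[0,0,0]},{"hand":0,"offset":[0,0,-3.3],"angular":[0,0,0]},{"hand":0,"offset":[0,0,-3.3],"angular":[0,0,0]},{"hand":0,"offset":[0,0,-3.3],"angular":[0,0,0]}], force=90)

```text
time: 4.8
tool_pos: [0.3913, 0.1913, 0.0138]
tcp_rot: [1.591, 2.708, 0.001]
wrist_force: [0.3, 0.1, -0.6]
width: 0.039
```

>>> drive_tool(deltas=[{"hand":0,"offset":[0,0,0],"angular":[0,0,0]},{"hand":0,"offset":[0,0,0],"angular":[0,0,0]}])

```text
time: 5.05
tool_pos: [0.3911, 0.1912, 0.0136]
tcp_rot: [1.592, 2.708, 0.001]
wrist_force: [0.1, -1.1, -0.8]
width: 0.039
```

```bash
python3 - <<'E'
from h import *
import pickle
s=cam("side");S=cam("scene");w=cam("wrist");st=bot.read_state();print(st["width"],st["wrist_force"])
a=cv2.resize(s["frame"][160:235,150:250],None,fx=3,fy=3,interpolation=cv2.INTER_CUBIC);b=cv2.resize(S["frame"][165:240,130:230],None,fx=3,fy=3,interpolation=cv2.INTER_CUBIC)
cv2.imwrite("pics/c6.png",np.vstack([np.hstack([a,b]),np.hstack([w["frame"][50:384,100:400],np.zeros((334,300,3),np.uint8)])]))
E
```

```text
0.03471253644497355 [-0.48192418 -0.02835246 -1.20001354]
```

View pics/c6.png

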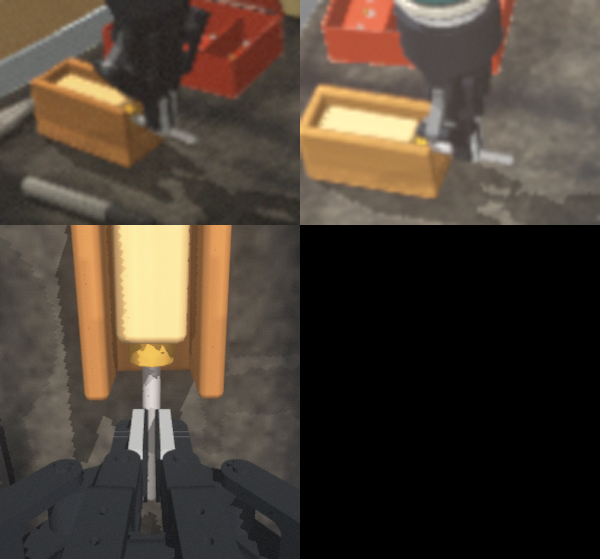

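The pin is gripped: width is steady at 0.037 and the shank is visible between the pads. Next I lift straight out, then turn it towards the store's axis.

>>> drive_tool(deltas=[{"hand":0,"offset":[0,0,1],"angular":[0,0,0]},{"hand":0,"offset":[0,0,2.5],"angular":[0,0,0]},{"hand":0,"offset":[0,0,4.5],"angular":[0,0,0]},{"hand":0,"offset":[0,0,6.5],"angular":[0,0,0]},{"hand":0,"offset":[0,0,8],"angular":[0,0,0]},{"hand":0,"offset":[1,-1,8.5],"angular":[0,0,6]},{"hand":0,"offset":[2,-2,8.5],"angular":[0,0,14]},{"hand":0,"offset":[3.5,-3,8.5],"angular":[0,0,22]}])

```text
time: 6.2
tool_pos: [0.4262, 0.1609, 0.0992]
tcp_rot: [1.038, 2.964, 0.001]
wrist_force: [0.3, 0.9, -1.2]
width: 0.036
```

>>> drive_tool(deltas=[{"hand":0,"offset":[1,-1,0],"angular":[0,0,8]},{"hand":0,"offset":[2,-2,0],"angular":[0,0,16]},{"hand":0,"offset":[3.5,-3,0],"angular":[0,0,24]},{"hand":0,"offset":[5,-4.5,0],"angular":[0,0,32]},{"hand":0,"offset":[6,-5.5,0],"angular":[0,0,40]},{"hand":0,"offset":[7,-6.5,0],"angular":[0,0,47]},{"hand":0,"offset":[7.8,-7,0],"angular":[0,0,52]},{"hand":0,"offset":[7.8,-7,0],"angular":[0,0,52]}])

```text
time: 7.2
tool_pos: [0.5045, 0.0909, 0.099]
tcp_rot: [-0.356, 3.121, 0.0]
wrist_force: [-0.3, -0.7, -0.3]
width: 0.037
```

```bash
python3 - <<'E'
from h import *
import pickle
s=cam("side");S=cam("scene");w=cam("wrist");st=bot.read_state();print(st["width"],st["wrist_force"],st["tool_pos"],st["tcp_rot"],st["q"])
pickle.dump((S,s,w),open("c7.pkl","wb"))
a=cv2.resize(s["frame"][130:230,200:333],None,fx=3,fy=3,interpolation=cv2.INTER_CUBIC);b=cv2.resize(S["frame"][125:225,180:313],None,fx=3,fy=3,interpolation=cv2.INTER_CUBIC)
cv2.imwrite("pics/c7.png",np.vstack([np.hstack([a,b]),np.hstack([w["frame"][84:384],np.zeros((300,286,3),np.uint8)])]))
E
```

```text
0.04244079151614396 [-0.06459655  0.62123022 -0.86798399] [0.50352129 0.09130259 0.09854712] [ 3.56800369e-01 -3.12099408e+00 -1.76391265e-04] [ 1.30617161e-01  5.44760857e-02  2.06166750e+00  1.36610581e-04
  1.02571674e+00 -1.66790698e+00]
```

View pics/c7.png

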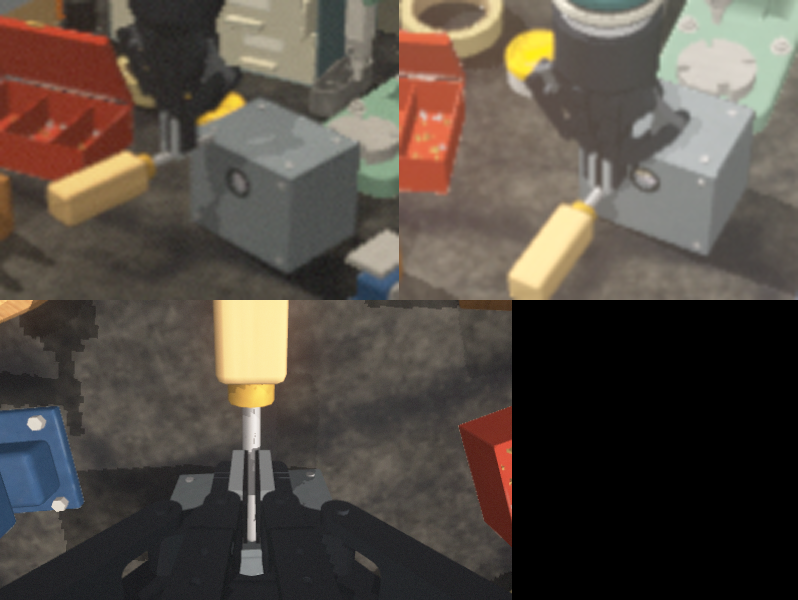

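The pin hangs level and lies along the store's axis. I'll lower it onto the table, release and rise.

>>> drive_tool(deltas=[{"hand":0,"offset":[0,0,-2.5],"angular":[0,0,0]},{"hand":0,"offset":[0,0,-5.5],"angular":[0,0,0]},{"hand":0,"offset":[0,0,-8],"angular":[0,0,0]},{"hand":0,"offset":[0,0,-9.6],"angular":[0,0,0]},{"hand":0,"offset":[0,0,-10.2],"angular":[0,0,0]},{"hand":0,"offset":[0,0,-10.5],"angular":[0,0,0]},{"hand":0,"offset":[0,0,-10.5],"angular":[0,0,0]}])

```text
time: 8.22
tool_pos: [0.5046, 0.0913, -0.0059]
tcp_rot: [-0.358, 3.12, 0.0]
wrist_force: [0.2, 0.9, -0.6]
width: 0.037
```

>>> drive_tool(deltas=[{"hand":0,"offset":[0,0,-0.15],"angular":[0,0,0]},{"hand":0,"offset":[0,0,-0.2],"angular":[0,0,0]},{"hand":0,"offset":[0,0,-0.2],"angular":[0,0,0]}])

```text
time: 8.6
tool_pos: [0.5042, 0.0912, -0.0083]
tcp_rot: [-0.359, 3.12, -0.0]
wrist_force: [0.2, 0.1, -0.1]
width: 0.04
```

>>> drive_tool(deltas=[{"hand":0,"offset":[0,0,-0.1],"angular":[0,0,0]},{"hand":0,"offset":[0,0,-0.15],"angular":[0,0,0]},{"hand":0.3,"offset":[0,0,-0.15],"angular":[0,0,0]},{"hand":0.5,"offset":[0,0,-0.15],"angular":[0,0,0]},{"hand":0.6,"offset":[0,0,-0.15],"angular":[0,0,0]},{"hand":0.6,"offset":[0,0,2],"angular":[0,0,0]},{"hand":0.6,"offset":[0,0,5],"angular":[0,0,0]},{"hand":0.6,"offset":[-2.5,-0.6,6.5],"angular":[0,0,0]}])

```text
time: 9.6
tool_pos: [0.4815, 0.0855, 0.0586]
tcp_rot: [-0.359, 3.117, 0.0]
wrist_force: [-0.6, 0.5, 0.5]
width: 0.601
```

>>> drive_tool(deltas=[{"hand":0.6,"offset":[-3,-0.7,0],"angular":[0,0,0]},{"hand":0.6,"offset":[-6,-1.4,0],"angular":[0,0,0]},{"hand":0.6,"offset":[-6,-1.4,0],"angular":[0,0,0]}])

```text
time: 9.98
tool_pos: [0.4163, 0.0707, 0.0556]
tcp_rot: [0.358, -3.119, 0.0]
wrist_force: [0.2, 0.7, 0.4]
width: 0.598
```

```bash
python3 - <<'E'
from h import *
import pickle
s=cam("side");S=cam("scene");w=cam("wrist");st=bot.read_state();print(st["time"],st["width"],st["wrist_force"],st["tool_pos"],st["tcp_rot"])
pickle.dump((S,s,w),open("c8.pkl","wb"))
a=cv2.resize(s["frame"][130:230,200:333],None,fx=3,fy=3,interpolation=cv2.INTER_CUBIC);b=cv2.resize(S["frame"][125:225,180:313],None,fx=3,fy=3,interpolation=cv2.INTER_CUBIC)
cv2.imwrite("pics/c8.png",np.vstack([np.hstack([a,b]),np.hstack([w["frame"][84:384],np.zeros((300,286,3),np.uint8)])]))
E
```

```text
10.125 0.6014741060021216 [-0.40142867  0.34104389  0.69997892] [0.42001254 0.07131576 0.05679905] [-3.58525488e-01  3.11944093e+00  3.43733127e-05]
```

View pics/c8.png

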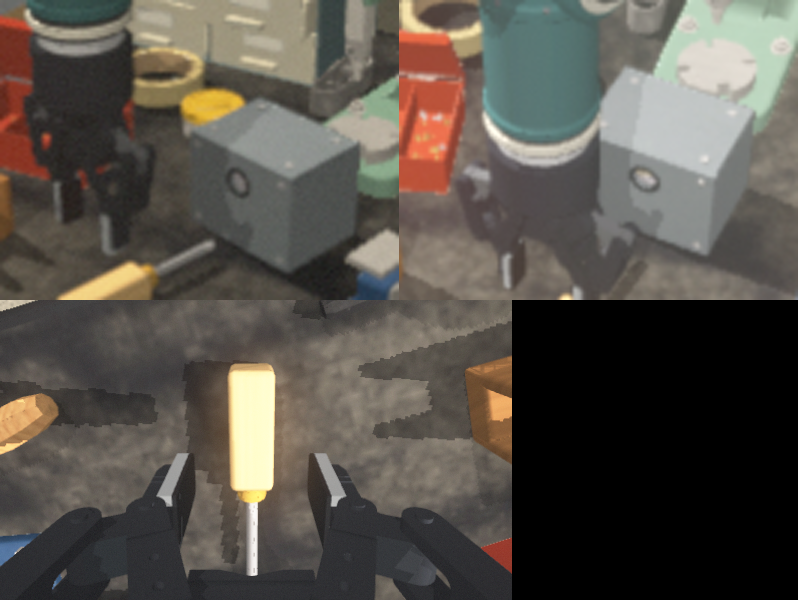

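The pin lies flat and parallel to the jaws. I'll check its position in camera coordinates against the hole.

```bash
python3 - <<'E'
from h import *
import pickle
S,s,w=pickle.load(open("c8.pkl","rb"))
print("tip side",onz(s,200+212/3-.3,130+244/3-.3,.014),"ferr side",onz(s,200+152/3,130+275/3,.014))
c=[onz(w,u,v,.028) for u,v in[(230,148),(272,148),(274,274),(231,274)]]
print(np.round(c,4),np.linalg.norm(c[0]-c[3]),np.linalg.norm(c[0]-c[1]),np.linalg.norm(c[2]-c[3]))
# hole: dark ring in the scene and side frames
def hole(c,box):
    x0,y0,x1,y1=box;g=cv2.cvtColor(c["frame"],cv2.COLOR_BGR2GRAY)[y0:y1,x0:x1]
    g=cv2.resize(g,None,fx=6,fy=6,interpolation=cv2.INTER_CUBIC)
    m=(g<np.median(g)-28).astype(np.uint8);cs,_=cv2.findContours(m,cv2.RETR_EXTERNAL,cv2.CHAIN_APPROX_NONE)
    k=max(cs,key=cv2.contourArea);e=cv2.fitEllipse(k);print("ell",np.round(e[0],1),np.round(e[1],1),g.shape,np.median(g))
    return (x0+(e[0][0]+.5)/6-.5,y0+(e[0][1]+.5)/6-.5)
h1=hole(S,(252,174,271,194));h2=hole(s,(270,180,288,201));print(h1,h2)
X,e=tri(S,h1,s,h2);print(X,e,onz(S,*h1,.066),onz(s,*h2,.066))
E
```

```text
tip side [0.54062065 0.09712497 0.014     ] ferr side [0.47384585 0.07922589 0.014     ]
[[0.3831 0.0507 0.028 ]
 [0.3776 0.0741 0.028 ]
 [0.4567 0.0954 0.028 ]
 [0.463  0.0685 0.028 ]] 0.08185640375893741 0.024045539519372067 0.027636653355794072
ell [58.  64.5] [39.8 64.9] (120, 114) 142.0
ell [39.9 50.6] [ 9.7 28.7] (126, 108) 90.0
(261.2487627665202, 184.33882013956705) (276.22511291503906, 188.00930086771646)
[0.55963346 0.09956011 0.07785313] 0.0011270727348103226 [0.5691815  0.10680347 0.066     ] [0.56879771 0.11634482 0.066     ]
```

Everything agrees: the tip is about 30 mm short of the hole and the lateral error is about 1 mm. Next I grip the handle.

>>> drive_tool(deltas=[{"hand":0.6,"offset":[0,0,-4],"angular":[0,0,0]},{"hand":0.6,"offset":[0,0,-6],"angular":[0,0,0]},{"hand":0.6,"offset":[0,0,-6.7],"angular":[0,0,0]},{"hand":0.3,"offset":[0,0,-6.7],"angular":[0,0,0]},{"hand":0,"offset":[0,0,-6.7],"angular":[0,0,0]},{"hand":0,"offset":[0,0,-6.7],"angular":[0,0,0]},{"hand":0,"offset":[0,0,-6.7],"angular":[0,0,0]},{"hand":0,"offset":[0,0,-6.7],"angular":[0,0,0]}], force=90)

```text
time: 11.12
tool_pos: [0.4199, 0.0713, -0.0098]
tcp_rot: [-0.359, 3.119, 0.0]
wrist_force: [0.1, 0.3, 4.7]
width: 0.303
```

>>> drive_tool(deltas=[{"hand":0,"offset":[0,0,1],"angular":[0,0,0]},{"hand":0,"offset":[0,0,2.5],"angular":[0,0,0]},{"hand":0,"offset":[0,0,4],"angular":[0,0,0]},{"hand":0,"offset":[0,0,5.2],"angular":[0,0,0]},{"hand":0,"offset":[0,0,5.2],"angular":[0,0,0]},{"hand":0,"offset":[0,0,5.2],"angular":[0,0,0]}])

```text
time: 11.88
tool_pos: [0.4187, 0.0711, 0.0413]
tcp_rot: [0.359, -3.121, -0.0]
wrist_force: [0.1, 0.7, -1.9]
width: 0.303
```

```bash
python3 - <<'E'
from h import *
import pickle
s=cam("side");S=cam("scene");st=bot.read_state();print(st["time"],st["width"],st["wrist_force"],st["tool_pos"],st["tcp_rot"])
pickle.dump((S,s),open("c9.pkl","wb"))
a=cv2.resize(s["frame"][155:225,230:330],None,fx=4,fy=4,interpolation=cv2.INTER_CUBIC);b=cv2.resize(S["frame"][155:225,200:300],None,fx=4,fy=4,interpolation=cv2.INTER_CUBIC)
cv2.imwrite("pics/c9.png",np.hstack([a,b]))
E
```

```text
11.975 0.30295754217224424 [-0.55449036  0.55370489 -1.00094098] [0.4182276  0.07105464 0.0408162 ] [ 3.58590419e-01 -3.11977574e+00  1.62387230e-05]
```

View pics/c9.png

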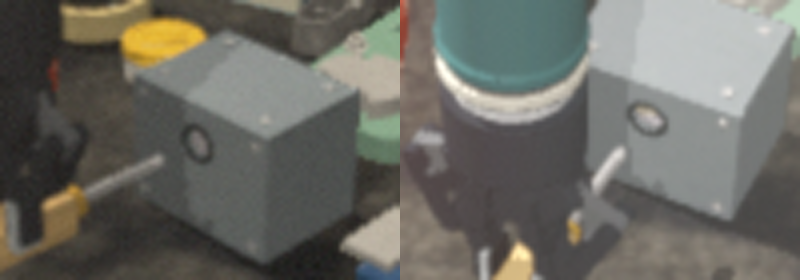

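```bash
python3 - <<'E'
from h import *
import pickle
S,s=pickle.load(open("c9.pkl","rb"))
A=lambda x,y:(230+x/4-.4,155+y/4-.4);B=lambda x,y:(200+(x-400)/4-.4,155+y/4-.4)
P={}
for n,p,q in [("tip",(160,159),(620,152)),("ferr",(78,203),(574,231)),("hole",(197,145),(648,118))]:
    X,e=tri(S,B(*q),s,A(*p));P[n]=X;print(n,X.round(4),round(e,4),onz(S,*B(*q),.066).round(4),onz(s,*A(*p),.066).round(4))
d=P["hole"]-P["tip"];u=np.array([.974,.227,0]);print("along",d@u,"left",.974*d[1]-.227*d[0],"up",d[2])
E
```

```text
tip [0.5416 0.104  0.0609] 0.0012 [0.5373 0.1008 0.066 ] [0.5384 0.0972 0.066 ]
ferr [0.4725 0.0808 0.0635] 0.0017 [0.4719 0.0796 0.066 ] [0.4698 0.0767 0.066 ]
hole [0.574  0.1103 0.0597] 0.0017 [0.5704 0.1067 0.066 ] [0.5676 0.1006 0.066 ]
along 0.03297929175820942 left -0.0012321084243245373 up -0.0012285062016501036
```

Tip and hole agree to about 1 mm laterally and vertically, with roughly 32 mm still to go. I'll move in part way first, with a 1 mm trim to the right.

>>> drive_tool(deltas=[{"hand":0,"offset":[1,0.15,0],"angular":[0,0,0]},{"hand":0,"offset":[2,0.35,0],"angular":[0,0,0]},{"hand":0,"offset":[2.8,0.55,0],"angular":[0,0,0]},{"hand":0,"offset":[3.5,0.7,0],"angular":[0,0,0]},{"hand":0,"offset":[4.2,0.88,0],"angular":[0,0,0]},{"hand":0,"offset":[5,1.07,0],"angular":[0,0,0]},{"hand":0,"offset":[5,1.07,0],"angular":[0,0,0]}])

```text
time: 12.85
tool_pos: [0.4697, 0.082, 0.0416]
tcp_rot: [-0.359, 3.12, 0.0]
wrist_force: [0.1, 0.4, -0.6]
width: 0.307
```

>>> drive_tool(deltas=[{"hand":0,"offset":[1,0.23,0],"angular":[0,0,0]},{"hand":0,"offset":[1.8,0.42,0],"angular":[0,0,0]},{"hand":0,"offset":[2.4,0.56,0],"angular":[0,0,0]},{"hand":0,"offset":[3,0.7,0],"angular":[0,0,0]},{"hand":0,"offset":[3,0.7,0],"angular":[0,0,0]}])

```text
time: 13.48
tool_pos: [0.4981, 0.0888, 0.0409]
tcp_rot: [0.359, -3.119, 0.0]
wrist_force: [-3.0, -0.5, 1.5]
width: 0.303
```

The latch spring is felt (-3 N along the axis). I'll push about 10 mm more.

>>> drive_tool(deltas=[{"hand":0,"offset":[0.5,0.11,0],"angular":[0,0,0]},{"hand":0,"offset":[0.9,0.21,0],"angular":[0,0,0]},{"hand":0,"offset":[1.1,0.25,0],"angular":[0,0,0]},{"hand":0,"offset":[1.1,0.25,0],"angular":[0,0,0]},{"hand":0,"offset":[1.1,0.25,0],"angular":[0,0,0]},{"hand":0,"offset":[1.1,0.25,0],"angular":[0,0,0]}])

```text
time: 14.22
tool_pos: [0.5083, 0.0913, 0.0409]
tcp_rot: [0.359, -3.118, -0.0]
wrist_force: [-6.7, -1.2, 1.5]
width: 0.301
```

```bash
python3 - <<'E'
from h import *
import pickle
S0,s0=pickle.load(open("c9.pkl","rb"))
s=cam("side");S=cam("scene");st=bot.read_state();print(st["time"],st["wrist_force"],st["tool_pos"])
a=cv2.resize(s["frame"][130:230,210:343],None,fx=3,fy=3,interpolation=cv2.INTER_CUBIC);b=cv2.resize(S["frame"][125:225,200:333],None,fx=3,fy=3,interpolation=cv2.INTER_CUBIC)
cv2.imwrite("pics/c10.png",np.hstack([a,b]))
# change left of the store (tray region) against before
y=np.array([-.227,.974,0]);hole=np.array([.570,.105,.0]);x=np.array([.974,.227,0])
for n,c0,c in(("scene",S0,S),("side",s0,s)):
  for o in (.02,.05,.065,.085):
    for z in(.03,.06):
      p=np.round(proj(c,hole+x*.05+y*(.06+o)+[0,0,z])).astype(int);print(n,o,z,p,c0["frame"][p[1],p[0]],c["frame"][p[1],p[0]])
E
```

```text
14.325 [-6.53476138  0.71648152  0.65291792] [0.50824907 0.09131743 0.04082961]
scene 0.02 0.03 [243 171] [106 111  90] [76 81 89]
scene 0.02 0.06 [243 163] [102 104  80] [78 83 91]
scene 0.05 0.03 [233 167] [117 118  88] [81 86 96]
scene 0.05 0.06 [233 159] [117 117  87] [117 120 129]
scene 0.065 0.03 [229 166] [115 118  89] [108 114 121]
scene 0.065 0.06 [228 157] [116 119  89] [238 238 246]
scene 0.085 0.03 [222 163] [116 119  91] [192 195 205]
scene 0.085 0.06 [222 155] [116 119  90] [168 179 188]
side 0.02 0.03 [272 184] [76 79 78] [40 40 41]
side 0.02 0.06 [272 175] [128 132 130] [61 65 64]
side 0.05 0.03 [265 180] [76 78 78] [38 40 42]
side 0.05 0.06 [265 171] [ 85 141 167] [40 42 43]
side 0.065 0.03 [262 178] [64 69 74] [36 37 37]
side 0.065 0.06 [262 169] [ 55 121 151] [39 42 41]
side 0.085 0.03 [257 176] [63 71 75] [32 37 39]
side 0.085 0.06 [257 166] [39 45 50] [39 43 42]
```

Force is 6.6 N, which is the spring's stop value. I'll hold briefly, then draw the pin straight out.

>>> drive_tool(deltas=[{"hand":0,"offset":[0,0,0],"angular":[0,0,0]},{"hand":0,"offset":[0,0,0],"angular":[0,0,0]},{"hand":0,"offset":[0,0,0],"angular":[0,0,0]},{"hand":0,"offset":[-1,-0.23,0],"angular":[0,0,0]},{"hand":0,"offset":[-2.5,-0.57,0],"angular":[0,0,0]},{"hand":0,"offset":[-4.5,-1.03,0],"angular":[0,0,0]},{"hand":0,"offset":[-6.5,-1.49,0],"angular":[0,0,0]},{"hand":0,"offset":[-8,-1.83,0],"angular":[0,0,0]}])

```text
time: 15.32
tool_pos: [0.4294, 0.0728, 0.0417]
tcp_rot: [-0.358, 3.119, -0.0]
wrist_force: [-0.9, -0.9, 0.2]
width: 0.304
```

>>> drive_tool(deltas=[{"hand":0,"offset":[-1.2,-0.28,0],"angular":[0,0,0]},{"hand":0,"offset":[-1.5,-0.35,0],"angular":[0,0,0]},{"hand":0,"offset":[-1.5,-0.35,0],"angular":[0,0,0]}])

```text
time: 15.7
tool_pos: [0.4154, 0.0696, 0.0417]
tcp_rot: [-0.359, 3.12, -0.0]
wrist_force: [1.0, -0.6, -0.6]
width: 0.301
```

```bash
cat > tray.py <<'E'
from h import *
import pickle
S0,s0=pickle.load(open("c9.pkl","rb"))
s=cam("side");S=cam("scene");st=bot.read_state();print(st["time"],st["wrist_force"],st["tool_pos"],st["width"])
y=np.array([-.227,.974,0]);hole=np.array([.570,.105,.0]);x=np.array([.974,.227,0])
for n,c0,c in(("scene",S0,S),("side",s0,s)):
  d=np.abs(c0["frame"].astype(int)-c["frame"]).sum(2)
  for z in(.02,.05,.075):
    r=[]
    for o in (.01,.02,.03,.04,.05,.06,.07,.08,.09,.1):
      p=np.round(proj(c,hole+x*.045+y*(.06+o)+[0,0,z])).astype(int);r.append(int(d[p[1],p[0]]))
    print(n,z,r)
pickle.dump((S,s),open("c11.pkl","wb"))
E
python3 tray.py
```

```text
15.8 [ 0.79439424 -0.16122619 -1.47387267] [0.41572342 0.06966274 0.04168261] 0.2995115770115092
scene 0.02 [20, 8, 5, 13, 5, 1, 3, 1, 2, 5]
scene 0.05 [59, 5, 7, 2, 2, 5, 3, 5, 1, 3]
scene 0.075 [69, 3, 2, 4, 1, 1, 1, 1, 2, 2]
side 0.02 [13, 8, 6, 3, 16, 148, 138, 164, 181, 207]
side 0.05 [6, 11, 6, 6, 5, 20, 273, 6, 5, 4]
side 0.075 [9, 5, 8, 76, 5, 3, 9, 7, 6, 3]
```

The arm hides the left side of the store in both views. I'll lay the pin down here, release, move clear and check the tray; the grasp can be repeated if needed.

>>> drive_tool(deltas=[{"hand":0,"offset":[0,0,-1.5],"angular":[0,0,0]},{"hand":0,"offset":[0,0,-3],"angular":[0,0,0]},{"hand":0,"offset":[0,0,-4.4],"angular":[0,0,0]},{"hand":0,"offset":[0,0,-4.9],"angular":[0,0,0]},{"hand":0,"offset":[0,0,-5.1],"angular":[0,0,0]},{"hand":0,"offset":[0,0,-5.1],"angular":[0,0,0]}])

```text
time: 16.55
tool_pos: [0.4149, 0.0695, -0.0096]
tcp_rot: [0.359, -3.121, 0.0]
wrist_force: [1.2, -1.0, -0.8]
width: 0.309
```

>>> drive_tool(deltas=[{"hand":0.4,"offset":[0,0,0],"angular":[0,0,0]},{"hand":0.6,"offset":[0,0,0],"angular":[0,0,0]},{"hand":0.6,"offset":[0,0,0],"angular":[0,0,0]},{"hand":0.6,"offset":[0,0,2],"angular":[0,0,0]},{"hand":0.6,"offset":[0,0,6],"angular":[0,0,0]},{"hand":0.6,"offset":[0,0,12],"angular":[0,0,0]},{"hand":0.6,"offset":[0,4,17],"angular":[0,0,0]},{"hand":0.6,"offset":[0,9,20],"angular":[0,0,0]}])

```text
time: 17.55
tool_pos: [0.4164, 0.1602, 0.1938]
tcp_rot: [-0.354, 3.116, 0.001]
wrist_force: [1.2, -0.1, -0.2]
width: 0.598
```

>>> drive_tool(deltas=[{"hand":0.6,"offset":[-1,6,0],"angular":[0,0,0]},{"hand":0.6,"offset":[-3,12,0],"angular":[0,0,0]},{"hand":0.6,"offset":[-5,18,0],"angular":[0,0,0]},{"hand":0.6,"offset":[-7,23,0],"angular":[0,0,0]},{"hand":0.6,"offset":[-8,26,0],"angular":[0,0,0]},{"hand":0.6,"offset":[-8,26,0],"angular":[0,0,0]},{"hand":0.6,"offset":[-8,26,0],"angular":[0,0,0]}])

```text
time: 18.42
tool_pos: [0.3348, 0.4189, 0.1901]
tcp_rot: [0.359, -3.121, 0.002]
wrist_force: [0.4, -0.1, 0.2]
width: 0.597
```

```bash
cat > fin.py <<'E'
from h import *
import pickle
f0=pickle.load(open("c0.pkl","rb"));s=cam("side");S=cam("scene");st=bot.read_state();print(st["time"],st["wrist_force"],st["tool_pos"],st["width"])
pickle.dump((S,s),open("c12.pkl","wb"))
for n,c,(x0,y0,x1,y1) in(("scene",S,(200,120,350,290)),("side",s,(200,140,350,290))):
    d=np.abs(c["frame"].astype(int)-f0[n]["frame"]).sum(2)[y0:y1,x0:x1]
    m=cv2.morphologyEx((d>60).astype(np.uint8),cv2.MORPH_CLOSE,np.ones((3,3)))
    k,_,sts,ce=cv2.connectedComponentsWithStats(m)
    for q,g in zip(sts[1:],ce[1:]):
        if q[4]>12: print(n,"changed box",q[0]+x0,q[1]+y0,q[2],q[3],"area",q[4],"mean now",c["frame"][int(g[1])+y0,int(g[0])+x0])
y=np.array([-.227,.974,0]);hole=np.array([.570,.105,.0]);x=np.array([.974,.227,0])
for z in(.02,.05,.075):
  for o in(.01,.03,.05,.065,.08,.1):
    p=np.round(proj(S,hole+x*.045+y*(.06+o)+[0,0,z])).astype(int);print(z,o,p,f0["scene"]["frame"][p[1],p[0]],S["frame"][p[1],p[0]])
E
python3 fin.py
```

```text
18.525 [ 1.36243535  0.00926189 -1.44397592] [0.33524294 0.41846311 0.19025002] 0.6004346904744804
scene changed box 200 138 4 5 area 13 mean now [112 155 174]
scene changed box 217 153 29 39 area 700 mean now [190 190 199]
scene changed box 200 206 107 76 area 2589 mean now [ 81  95 105]
scene changed box 293 277 27 13 area 171 mean now [72 79 87]
side changed box 242 147 25 19 area 149 mean now [ 90 128 147]
side changed box 248 168 20 32 area 372 mean now [151 154 164]
side changed box 200 199 16 9 area 67 mean now [53 65 70]
side changed box 200 210 90 52 area 1254 mean now [ 64  99 121]
side changed box 200 242 34 18 area 211 mean now [62 71 75]
side changed box 277 273 13 12 area 34 mean now [36 39 41]
side changed box 292 276 9 3 area 13 mean now [33 35 39]
0.02 0.01 [246 176] [139 141 141] [141 144 144]
0.02 0.03 [239 174] [110 120 127] [161 172 181]
0.02 0.05 [233 171] [111 123 134] [163 183 194]
0.02 0.065 [228 169] [103 117 128] [156 158 167]
0.02 0.08 [223 168] [108 121 133] [162 163 173]
0.02 0.1 [217 165] [104 119 131] [106 121 133]
0.05 0.01 [246 168] [193 193 190] [195 196 193]
0.05 0.03 [239 166] [121 137 146] [186 187 195]
0.05 0.05 [232 163] [116 130 142] [156 158 168]
0.05 0.065 [227 161] [101 112 126] [170 171 180]
0.05 0.08 [223 159] [106 121 134] [108 122 136]
0.05 0.1 [216 157] [ 99 113 127] [103 116 130]
0.075 0.01 [246 161] [185 186 185] [192 193 192]
0.075 0.03 [239 159] [ 83  97 108] [209 210 218]
0.075 0.05 [232 156] [149 159 169] [159 165 175]
0.075 0.065 [227 154] [168 181 190] [172 184 194]
0.075 0.08 [222 152] [123 177 201] [126 179 203]
0.075 0.1 [216 150] [148 162 173] [150 163 175]
```

The tray shows as a new grey area left of the store, scene px 217–246 × 153–192. I'll check its extent, the pin, the tin and the awl by masks.

```bash
python3 - <<'E'
from h import *
import pickle
f0=pickle.load(open("c0.pkl","rb"));S,s=pickle.load(open("c12.pkl","rb"))
def blob(c,lo,hi,box):
    x0,y0,x1,y1=box;h=cv2.cvtColor(c["frame"],cv2.COLOR_BGR2HSV)[y0:y1,x0:x1]
    m=cv2.inRange(h,lo,hi);k,_,st,ce=cv2.connectedComponentsWithStats(m);i=1+st[1:,4].argmax()
    return np.round(ce[i]+[x0,y0],1),int(st[i,4]),st[i,:4]+[x0,y0,0,0],(x0,y0,_==i)
for n,c0,c,b1,b2 in(("scene",f0["scene"],S,(205,125,250,165),(270,250,350,285)),("side",f0["side"],s,(252,150,290,180),(255,245,335,280))):
    for k,lo,hi,b in(("tin",(22,150,120),(34,255,255),b1),("awl",(8,90,110),(25,255,255),b2)):
        print(n,k,[blob(q,lo,hi,b)[:2] for q in(c0,c)])
for n,c,b in(("scene",S,(190,185,275,260)),("side",s,(195,195,290,260))):
    ce,a,st,(x0,y0,m)=blob(c,(12,50,150),(32,255,255),b);q=cv2.minAreaRect(np.argwhere(m)[:,::-1].astype(np.float32)+np.float32([x0,y0]))
    B=cv2.boxPoints(q);print(n,"handle",ce,a,st,onz(c,*ce,.016).round(4),"exp px",proj(c,(.415,.0695,.016)).round(1))
# tray outer end: leftmost changed px in scene
d=(np.abs(S["frame"].astype(int)-f0["scene"]["frame"]).sum(2)>60).astype(np.uint8)[148:195,210:250]
for v in range(0,47,4):
    u=np.flatnonzero(d[v]);print(148+v,(u.min()+210,u.max()+210) if len(u) else None,end=" ")
y=np.array([-.227,.974,0]);x=np.array([.974,.227,0]);h=np.array([.570,.105,0])
print()
for o in(.05,.07):
  print(o,[(d_,z,proj(S,h+x*d_+y*(.06+o)+[0,0,z]).round(0).tolist()) for d_ in(.015,.075) for z in(.01,.06)])
E
```

```text
scene tin [(array([226.6, 143.3]), 314), (array([226.6, 143.4]), 308)]
scene awl [(array([297.8, 265.9]), 478), (array([297.9, 266. ]), 469)]
side tin [(array([269.8, 164.3]), 136), (array([270. , 164.2]), 129)]
side awl [(array([283.5, 261.5]), 446), (array([283.8, 261.8]), 429)]
scene handle [230.7 239.8] 489 [217 223  27  35] [0.421 0.073 0.016] exp px [230.1 242.1]
side handle [232.5 226.8] 227 [217 218  33  23] [0.4233 0.0789 0.016 ] exp px [231.  229.7]
148 None 152 None 156 (np.int64(227), np.int64(230)) 160 (np.int64(224), np.int64(245)) 164 (np.int64(221), np.int64(243)) 168 (np.int64(218), np.int64(239)) 172 (np.int64(217), np.int64(239)) 176 (np.int64(217), np.int64(240)) 180 (np.int64(218), np.int64(240)) 184 (np.int64(224), np.int64(239)) 188 (np.int64(230), np.int64(240)) 192 None 
0.05 [(0.015, 0.01, [227.0, 181.0]), (0.015, 0.06, [227.0, 167.0]), (0.075, 0.01, [238.0, 167.0]), (0.075, 0.06, [238.0, 154.0])]
0.07 [(0.015, 0.01, [221.0, 178.0]), (0.015, 0.06, [220.0, 165.0]), (0.075, 0.01, [232.0, 165.0]), (0.075, 0.06, [231.0, 151.0])]
```

The tray's outer edge is at px 217–221 (about 220 predicted for 70 mm). The tin and awl are unmoved to within 0.3 px, and the pin lies on the table with the gripper clear. I'm handing in.

```bash
python3 -c "
from workcell import bot
print(bot.finish_job())"
```

```text
the job is handed in; nothing more can be done
None
```

The tray sprang out on the left and the pin is back on the table. I handed the job in at about 18.5 s.

I took the pin by its shank and lifted it out of the rest, then laid it down in line with the hole and took it again by the handle. I reached in through the hole and pushed the latch until the force read 6.6 N, its value at the stop. Then I drew the pin straight out, laid it flat in front of the store and moved the arm clear.

**Last checks:**
- **Tray:** its outer edge shows at scene pixel column 217, where about 220 is predicted for a full 70 mm. That is a camera measurement, because no joint reading is available.
- **Tin and awl:** both are within 0.3 px of where they started in both views.
- **Pin:** its handle is on the table within a few millimetres (up to about 1 cm in the side view) of where I released it.

**What failed or disagreed:**
- **First grasp:** the first try on the shank closed above it. The fingertips sit about 15 mm higher than the reported TCP. I went lower and the second try held.
- **Height by camera:** triangulating from the scene and side views read 4–6 mm low at the hole. I relied on the tip-to-hole difference and the given heights instead.
- **Final state not seen by eye:** the 12-picture limit was reached, so the last checks are from pixel measurements only.

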